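# Lift a tape roll off its spindle and slide it on to the chopping board

### The arm

A 7-joint arm with a two-finger parallel gripper is mounted at the origin on the work surface. World frame = base frame: x ahead of the robot, y to its left, z up, the work surface at z = 0. Lengths are in m, angles in rad, forces in N, time in s.
With the tool pointing down it reaches from about 0.35 to 0.9 m from the base axis. Payload 19.9 kg.
Tool frame: the origin (TCP) lies between the finger pads; the fingertips stand 19 mm ahead of it and the grasp point (between the pads) is the TCP; z points along the fingers, y is the line along which they close (so a half turn about z gives the same grasp; the last joint's range is limited). The gripper opens to 94 mm and grips with 3 to 60 N. Pads are 16 mm wide; open, the fingers measure 119 mm over their backs; the gripper's body (75 mm by 177 mm) begins 78 mm behind the grasp point.
Start: joints at [1.252, 0.417, -0.01, 1.614, 0.005, 1.111, -0.053], TCP at [0.171, -0.601, 0.224] pointing down, gripper open.
Joint ranges: [-2.81, 2.81], [-0.39, 2.02], [-1.27, 1.25], [0.06, 2.57], [-1.19, 4.33], [0.19, 2], [-2.82, 2.82]. Speed limits (rad/s): [1.89, 1.89, 2.39, 2.39, 3.01, 3.01, 3.01].

### API

Orientations are given as a 3x3 rotation matrix whose columns are the frame's x, y, z axes.
In Python, from rig import robot gives the robot as it stands. Calls block until the motion is done:
- robot.move_ptp(position, orientation): joint-space move of the TCP to a pose.
- robot.move_linear(position, velocity=0.15, frame=None, threshold=None): straight line of the TCP; frame=None keeps the orientation; velocity is the mean speed in m/s. With threshold (N) it stops when the force on the tool has changed by that much, and returns True; else False.
- robot.goto_joints(angles): joint-space move.
- robot.gripper_to(opening): finger opening in m; the grip force is fixed at half the most; returns when the fingers have stopped.
- robot.pause(seconds).
- robot.ik(position, orientation): joint angles nearest the present ones, or None.
- robot.get_state(): the state.
- robot.grab_frame(name): name is "scene" or "top" or "wrist"; returns the picture (400x640x3 uint8, red, green, blue); there is no depth.
- robot.camera_info(name): a dict with "fx", "fy", "cx", "cy" (pixels), "dist" ([k1, k2, p1, p2, k3] as OpenCV has them; the pictures are not rectified), "rvec" (rotation vector, rad) and "tvec" (3), from world to camera coordinates, as OpenCV has them. Camera axes: x right, y down, z forward; pixel columns grow to the right and rows downward; lengths in m; the calibration is good to about 2 mm. A picture is of the moment at which its call begins: read the wrist's pose just before it. camera_info takes no time and is no camera call; for the wrist camera it gives the pose at the moment of the call.
A pose or a line that the arm cannot do raises robot.PlanningError and nothing moves.
- robot.sign_off(): hands the job in; it is judged then, once.
The state is a dict: "time": time; "qpos": joint angles; "joint_vel": joint speeds; "effort": joint torques, N m; "ee_pos": TCP position; "tool_rot": TCP orientation; "force": force on the tool from outside, world axes, zero at the start; "moment": the same for the moment, N m; "opening": finger opening in m; "grasp_force": force on a finger pad.
Only numpy, scipy, OpenCV 4.12 (cv2) and the standard library are available. Lean on these libraries where they do the work, as an engineer would, in place of code of your own. Each camera call takes 0.05 s, during which the arm holds its last target. There are 200 camera calls.

### The job

Take the green tape roll off its stand: swing the red retaining arm well clear, raise the lifter by its yellow handle to its top stop so that the roll slides up off the spindle, and slide the roll, flat and without picking it up, across on to the wooden chopping board, centred on the dark round inlay. Then push the empty lifter fully down again and swing the red arm all the way back over it, and let go. Do not shift the bowl, scoop, jar or mug.

Things in the scene. Friction and masses are not known exactly. Their poses are not given: they have to be found in the camera images.
- stand: fixed dark steel stand; origin on the table under the spindle axis, z up. Base 6 mm thick, x -120 to +85, y +-46 mm. Spindle on this axis, 24 mm diameter, top at z 54. Red arm's column at x +62, y 0; yellow lifter handle on the -x side. The board is beside its +y or -y side, the slab on the other; their near edges are about 52 to 66 mm from the axis
- lifter (a joint): vertical slide of the aluminium lifter plate, m: 0 = fully down (start), up to the top stop 0.048. Ring plate 84 mm across, hole 34 mm, its top at z 12 mm down, 60 mm at the stop (5 mm above the board). Friction (6 N) holds it anywhere, with or without the roll; 8 to 10 N raises it loaded, 5 N pushes it down empty. Does not strike the red arm: only the roll does
- lift_grip (a point): top centre of the lifter's yellow handle, an upright block 16 mm (stand x) by 24 mm (stand y) by 44 mm tall, 95 mm from the spindle axis toward the stand's -x; z 56 mm with the lifter down, 104 mm at the top stop; moves with the lifter. A 6 mm tongue joins its foot to the plate
- keeper (a joint): hinge of the red retaining arm about its vertical column, rad: 0 = along the stand's -x, over the roll (its stop); starts at 0 to 0.45; grows anticlockwise from above, toward the stand's -y, to 2.2. Light friction, stays where left. Clear of the roll above about 1.6. Bar 12 mm wide, 40 mm long, z 44 to 52 mm, so it stops the roll from rising
- keeper_pin (a point): top centre of the red arm's upright pin, 12 mm diameter, 38 mm tall (z 52 to 90 mm), 32 mm from the hinge axis, which is at stand x +62 mm, y 0; it moves with the arm
- roll: green roll of tape with a brown core, lying flat on the lifter round the spindle: 96 mm outside diameter, 32 mm bore, 30 mm high, 0.13 to 0.25 kg; origin at the centre of its underside, z up
- board: fixed thick pale wooden chopping board, 320 (x) by 180 (y) by 55 mm high; origin at the centre of its underside; lies nearly parallel to the stand
- inlay (a point): centre, on the board's top (z 55 mm), of the flush dark round inlay, 96 mm across, in the middle of the board; the roll is to stand centred here
- slab: fixed marble slab, 320 by 180 by 20 mm high, on the other side of the stand; origin at the centre of its underside
- bowl: loose white ceramic rice bowl on one end of the board, 100 mm across, 50 mm high; origin at the centre of its underside; leave alone
- scoop: loose blue plastic measuring scoop on the other end of the board, cup 50 mm across, 34 mm high, flat handle along its +y to 82 mm from the origin; origin under the cup's centre; leave alone
- jar: loose glass spice jar with a steel clamp lid on one end of the marble slab, 64 mm across (the clamp wire reaches 37 mm from the axis), 72 mm high; origin at the centre of its underside; leave alone
- mug: loose blue mug on the other end of the slab, 72 mm across, 75 mm high, handle on its +y side; origin at the centre of its underside; leave alone

How it is judged:
On the way, in this order (a step that is already met when the one before it is completed fails the run):
1. the red arm is swung clear of the roll (joint above 1.4 rad) (value of joint keeper above 1.4 rad), for 0.1 s.
2. the lifter is raised to its top and carries the roll above the spindle (value of joint lifter above 0.043 m and z of roll in the frame of stand above 0.054 m and horizontal distance between roll and stand below 0.02 m), for 0.1 s.
3. the roll stands on the board, centred on the inlay within 18 mm (horizontal distance between roll and inlay below 0.018 m and z of roll in the frame of inlay between -0.006 and 0.006 m and angle between roll's own z axis and vertical below 0.1 rad and linear speed of roll below 0.02 m/s), for 0.1 s.
4. the empty lifter is pushed down again (below 6 mm) (value of joint lifter below 0.006 m), for 0.1 s.
5. the red arm is swung back over the lifter (below 0.2 rad) (value of joint keeper below 0.2 rad), for 0.1 s.
At the end, for the whole second after the job is handed in: The roll stands flat, at rest on the board's top, its centre within 18 mm of the inlay's; the lifter is within 6 mm of fully down; the red arm is within 0.2 rad of its stop over the lifter (all of step 3 and value of joint lifter below 0.006 m and value of joint keeper below 0.2 rad); the robot touches nothing.
It fails at once if the bowl, scoop, jar or mug is shifted more than 15 mm (distance of any of bowl, scoop, jar, mug from where it was at the start of the episode above 0.015 m).
It fails at once if the roll is tipped by more than 0.45 rad (angle between roll's own z axis and vertical above 0.45 rad).
It fails at once if the roll is picked up: more than 25 mm above the board's top (z of roll in the frame of inlay above 0.025 m).
It also fails if it takes over 72 s, if anything falls off the work surface, if the arm or the gripper's body presses on something with over 40 N, if the wrist force passes 120 N, or if a joint passes its speed limit or range.

## Working session

There is one attempt and no reset: what is moved stays moved. The work goes in short steps, each a Python script; the robot and the scene stay as the last script left them, time stands still between calls to the robot, and variables do not carry over. Pictures are saved under pics/ and viewed, at most 10 in all, crops included, and the job is handed in when it is done.

```bash
mkdir -p pics; ls; python3 - <<'E'
from rig import robot
import cv2
for n in("top","scene"):
    cv2.imwrite(f"pics/{n}0.png",robot.grab_frame(n)[:,:,::-1]); print(n,robot.camera_info(n))
s=robot.get_state();print(s["time"],s["ee_pos"],s["tool_rot"],s["opening"])
E
```

```text
pics
top {'fx': 437.24417439378675, 'fy': 437.24417439378675, 'cx': 322.9043025490545, 'cy': 193.81316748478272, 'dist': array([-0.12100367,  0.        ,  0.        ,  0.        ,  0.        ]), 'rvec': array([ 2.18643758, -2.02521358,  0.21906839]), 'tvec': array([0.00162876, 0.60507741, 0.70496499])}
scene {'fx': 439.2988228437215, 'fy': 439.2988228437215, 'cx': 310.3367441210144, 'cy': 195.39845118271975, 'dist': array([-0.01502933,  0.        ,  0.        ,  0.        ,  0.        ]), 'rvec': array([ 1.71183998,  1.98305373, -0.69954826]), 'tvec': array([ 0.0697347 , -0.41288989,  1.16834834])}
0.1 [ 0.17066838 -0.60092594  0.22388487] [[ 9.61940454e-01  2.73258842e-01 -4.10436437e-04]
 [ 2.73259126e-01 -9.61939919e-01  1.02091061e-03]
 [-1.15842341e-04 -1.09421072e-03 -9.99999395e-01]] 0.09397796428963727
```

View pics/top0.png

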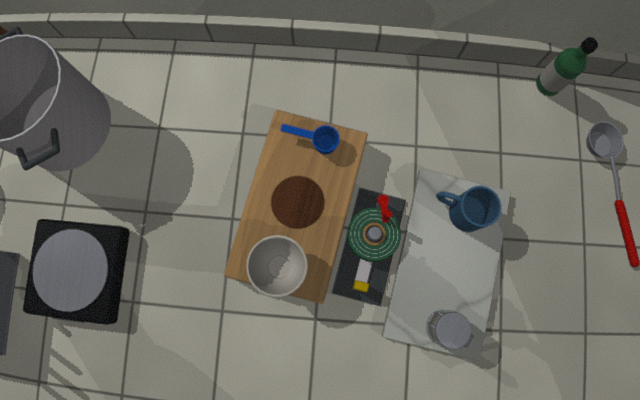

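View pics/scene0.png

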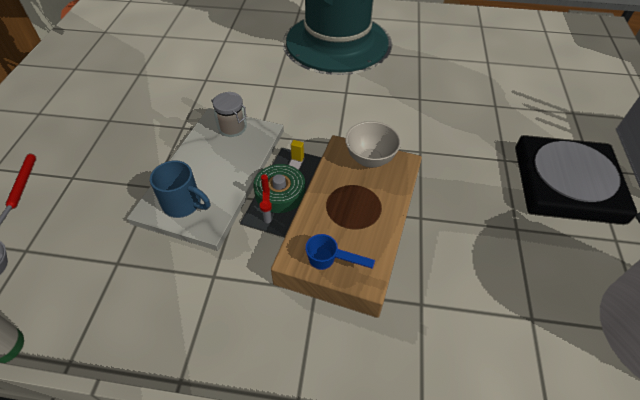

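The top view shows the board with inlay (~298,202), roll (~375,234), yellow handle (~361,286) and red arm (~383,207). The bowl sits at the handle end of the board and the scoop at the other. I'll measure these next.

```bash
cat > h.py <<'E'
from rig import robot
import cv2, numpy as np
def cam(n):
    c=robot.camera_info(n); K=np.array([[c["fx"],0,c["cx"]],[0,c["fy"],c["cy"]],[0,0,1.]])
    return K,c["dist"],cv2.Rodrigues(c["rvec"])[0],c["tvec"],c["rvec"]
def toplane(C,uv,z):
    K,d,R,t,_=C; p=cv2.undistortPoints(np.array(uv,float).reshape(-1,1,2),K,d).reshape(-1,2)
    r=np.c_[p,np.ones(len(p))]@R; o=-R.T@t
    return o+r*((z-o[2])/r[:,2])[:,None]
def proj(C,P): return cv2.projectPoints(np.array(P,float).reshape(-1,1,3),C[4],C[3],C[0],C[1])[0].reshape(-1,2)
def masks(im):
    h=cv2.cvtColor(im,cv2.COLOR_RGB2HSV)
    r=lambda a,b:cv2.inRange(h,np.array(a),np.array(b))
    return dict(yellow=r((24,170,100),(34,255,255)),red=r((0,200,90),(5,255,255))|r((175,200,90),(180,255,255)),
      green=r((55,70,30),(90,255,255)),inlay=r((3,80,20),(14,255,110)))
def blob(m,roi):
    k=np.zeros_like(m);x0,y0,x1,y1=roi;k[y0:y1,x0:x1]=m[y0:y1,x0:x1]
    cs=cv2.findContours(k,cv2.RETR_EXTERNAL,cv2.CHAIN_APPROX_NONE)[0]
    return max(cs,key=cv2.contourArea).reshape(-1,2)
def circ(P):
    A=np.c_[2*P[:,:2],np.ones(len(P))];s=np.linalg.lstsq(A,(P[:,:2]**2).sum(1),rcond=None)[0]
    return s[:2],np.sqrt(s[2]+s[0]**2+s[1]**2)
E
python3 - <<'E'
from h import *
roi=dict(top=(230,110,420,310),scene=(220,130,430,270))
out={}
for n in roi:
    C=cam(n);im=cv2.imread(f"pics/{n}0.png")[:,:,::-1].copy();M=masks(im)
    print(n,"cam at",(-C[2].T@C[3]).round(3))
    b=blob(M["inlay"],roi[n]);print(" inlay",circ(toplane(C,b,.055)),len(b))
    b=cv2.convexHull(blob(M["green"],roi[n]).astype(np.int32)).reshape(-1,2);print(" roll(z42)",circ(toplane(C,b,.042)))
    for k,z in(("yellow",.056),("red",.09)):
        b=blob(M[k],roi[n]);print(k,b.min(0),b.max(0),b.mean(0));print(toplane(C,[b.mean(0)],z).round(4))
x0,y0=340,180
im=cv2.imread("pics/top0.png")
a=cv2.resize(im[180:300,330:410],None,fx=5,fy=5,interpolation=cv2.INTER_CUBIC)
im=cv2.imread("pics/scene0.png");b=cv2.resize(im[135:235,240:320],None,fx=5,fy=5,interpolation=cv2.INTER_CUBIC)
b=cv2.copyMakeBorder(b,0,100,0,0,cv2.BORDER_CONSTANT)
cv2.imwrite("pics/crop.png",np.hstack([a,b]))
E
```

```text
top cam at [0.442 0.038 0.817]
 inlay (array([0.58776765, 0.09230456]), np.float64(0.04631583240465344)) 161
 roll(z42) (array([ 0.54230936, -0.04705501]), np.float64(0.04804423014827632))
yellow [354 281] [368 291] [360.89473684 285.65789474]
[[ 0.4495 -0.0291  0.056 ]]
red [378 195] [391 217] [384.23214286 206.55357143]
[[ 0.5836 -0.0577  0.09  ]]
scene cam at [1.049 0.091 0.657]
 inlay (array([0.58773186, 0.09245406]), np.float64(0.04669827952080541)) 140
 roll(z42) (array([ 0.55389127, -0.045072  ]), np.float64(0.052932524135393594))
yellow [291 140] [303 160] [298.03225806 149.30645161]
[[ 0.4684 -0.0238  0.056 ]]
red [260 175] [270 211] [265.28915663 192.91566265]
[[ 0.6086 -0.0544  0.09  ]]
```

View pics/crop.png

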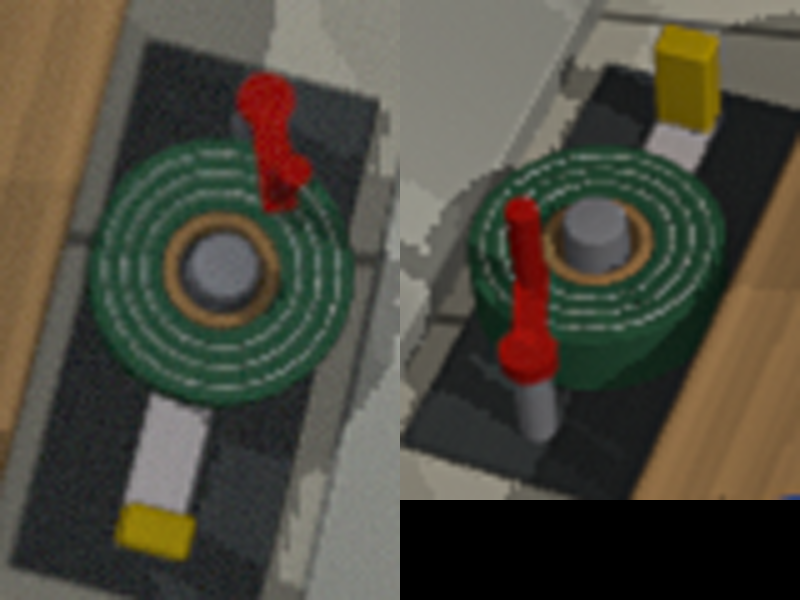

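The crop shows the column head at top-image px (383.4,199.4), the pin top at (388.6,213.6), and the handle top face near (361,286). In the scene image these are (265.6,206), (264.4,176.4) and (297.6,144.4).

```bash
cat > m.py <<'E'
from h import *
T,S=cam("top"),cam("scene")
for n,a,b,z in(("col",(383.4,199.4),(265.6,206),.052),("pin",(388.6,213.6),(264.4,176.4),.09),("handle",(361,286),(297.6,144.4),.056),("spindle",(374.3,233),(278.9,175.5),.054)):
    A=toplane(T,[a],z)[0];B=toplane(S,[b],z)[0]; print(n,A.round(4),B.round(4))
ax=np.array([.5423,-.0471]); 
h=toplane(T,[(361,286)],.056)[0,:2]; c=toplane(T,[(383.4,199.4)],.052)[0,:2]
print("dist",np.linalg.norm(h-ax),np.linalg.norm(c-ax))
yaw=np.arctan2(*(c-h)[::-1]);print("yaw",yaw)
# board edges: wood contour in top
im=cv2.imread("pics/top0.png");hs=cv2.cvtColor(im,cv2.COLOR_BGR2HSV)
w=cv2.inRange(hs,np.array((8,70,90)),np.array((24,220,255)));b=blob(w,(200,100,375,310))
r=cv2.minAreaRect(toplane(T,b,.055)[:,:2].astype(np.float32));print("board",r)
m=cv2.inRange(hs,np.array((0,0,90)),np.array((180,60,255)))
for n,uv,z in(("bowl",(277,266),.05+.055),("scoopcup",(326,139),.089),("scoophandle",(283,128),.089),("jar",(452,330),.092),("mug",(479,208),.095)): print(n,toplane(T,[uv],z).round(3))
E
python3 m.py
```

```text
col [ 0.604  -0.0606  0.052 ] [ 0.6075 -0.0574  0.052 ]
pin [ 0.5721 -0.0657  0.09  ] [ 0.5733 -0.0636  0.09  ]
handle [ 0.4489 -0.0294  0.056 ] [ 0.4555 -0.0268  0.056 ]
spindle [ 0.5422 -0.0473  0.054 ] [ 0.5372 -0.0476  0.054 ]
dist 0.09502707648096066 0.06312985552703258
yaw -0.19896798598831583
board ((0.5871167182922363, 0.09209789335727692), (0.1789163053035736, 0.31820741295814514), 79.11958312988281)
bowl [[0.47  0.112 0.105]]
scoopcup [[0.696 0.05  0.089]]
scoophandle [[0.711 0.127 0.089]]
jar [[ 0.388 -0.179  0.092]]
mug [[ 0.592 -0.22   0.095]]
```

```bash
cat >> h.py <<'E'
O=np.array([.5415,-.047]);yaw=-.193;X=np.array([np.cos(yaw),np.sin(yaw)]);Y=np.array([-X[1],X[0]])
INL=np.array([.5877,.0924]);H=O+.062*X
def W(x,y): return O+x*X+y*Y
def p3(p,z): return np.array([p[0],p[1],z])
def tool(a):  # tool y axis horizontal at world angle a, z down
    y=np.array([np.cos(a),np.sin(a),0]);z=np.array([0,0,-1.]);return np.c_[np.cross(y,z),y,z]
def pin(k): return H+.032*(-np.cos(k)*X-np.sin(k)*Y)
def near(p,a):
    "of the two equal grasps the one whose IK has the last joint most central"
    best=[(abs(q[6]),b) for b in(a,a+np.pi) for q in[robot.ik(p,tool(b))] if q is not None]
    return min(best)[1] if best else None
E
python3 - <<'E'
from h import *
for k in(.39,1.2,2.15):
    for f in(0,np.pi):
        q=robot.ik(p3(pin(k),.08),tool(yaw+k+np.pi/2+f));print(k,f,None if q is None else np.round(q,2))
d=(INL-O)/np.linalg.norm(INL-O);a=np.arctan2(d[1],d[0])+np.pi/2
for f in(0,np.pi):
    for P in(p3(O-.07*d,.084),p3(O+.1*d,.084)):
        q=robot.ik(P,tool(a+f));print("push",f,None if q is None else np.round(q,2))
    q=robot.ik(p3(W(-.095,0),.045),tool(yaw+np.pi/2+f));print("grip",None if q is None else np.round(q,2))
E
```

```text
0.39 0 [ 0.61  0.62 -0.72  1.84  0.51  0.88  1.41]
0.39 3.141592653589793 [ 0.35  0.53 -0.37  1.84  0.26  0.81 -1.53]
1.2 0 [ 0.85  0.82 -1.09  1.79  0.83  1.07  2.03]
1.2 3.141592653589793 [ 0.5   0.59 -0.53  1.8   0.38  0.86 -0.78]
2.15 0 [ 0.14  0.57 -0.06  1.73  0.04  0.84 -2.7 ]
2.15 3.141592653589793 [ 0.61  0.69 -0.71  1.72  0.54  0.94  0.07]
push 0 [ 0.98  0.71 -1.09  1.93  0.77  0.98  2.34]
push 0 [ 0.64  0.79 -1.09  1.83  0.81  1.05  2.05]
grip [ 0.65  0.51 -0.77  2.15  0.56  0.69  0.87]
push 3.141592653589793 [ 0.59  0.49 -0.54  1.94  0.35  0.8  -0.46]
push 3.141592653589793 [ 0.37  0.59 -0.66  1.83  0.46  0.87 -0.83]
grip [ 0.36  0.42 -0.43  2.16  0.3   0.61 -2.04]
```

```bash
cat >> h.py <<'E'
def sweep(k0,k1,z=.08,n=8,thr=25):
    for k in np.linspace(k0,k1,n+1)[1:]:
        if robot.move_linear(p3(pin(k),z),velocity=.08,frame=tool(yaw+k+1.5*np.pi),threshold=thr): print("stopped near",k);break
def rep(s=""):
    st=robot.get_state();print(s,round(st["time"],1),st["ee_pos"].round(4),st["force"].round(1),round(st["opening"],4))
def shot(n,f):
    im=robot.grab_frame(n);cv2.imwrite(f"pics/{f}.png",im[:,:,::-1]);return im
E
python3 - <<'E'
from h import *
k=.39;R=tool(yaw+k+1.5*np.pi)
robot.move_ptp(p3(pin(k),.2),R);robot.gripper_to(.03);rep()
hit=robot.move_linear(p3(pin(k),.08),velocity=.12,threshold=10);rep(f"down {hit}")
if not hit:
    sweep(k,2.15);rep("swept")
    robot.move_linear(robot.get_state()["ee_pos"]+[0,0,.1],velocity=.2)
    # lifter handle
    R=tool(yaw+np.pi/2);hp=W(-.095,0)
    robot.move_ptp(p3(hp,.16),R);robot.gripper_to(.044);shot("top","t1");shot("scene","s1");rep()
E
python3 -c "
import cv2,numpy as np
cv2.imwrite('pics/v1.png',np.hstack([cv2.resize(cv2.imread(f'pics/{n}.png')[y:y+150,x:x+100],None,fx=4,fy=4) for n,x,y in(('t1',330,170),('s1',220,120))]))"
```

```text
3.6 [ 0.571  -0.0652  0.2   ] [0.8 0.3 0.4] 0.0301
down False 4.7 [ 0.5714 -0.0652  0.0807] [-0.3 -0.2 -0.1] 0.0298
swept 7.6 [ 0.6142 -0.0885  0.08  ] [-0.2 -0.3  0.8] 0.0303
 9.7 [ 0.4483 -0.0288  0.16  ] [-0.2 -0.9 -0.3] 0.0439
```

View pics/v1.png

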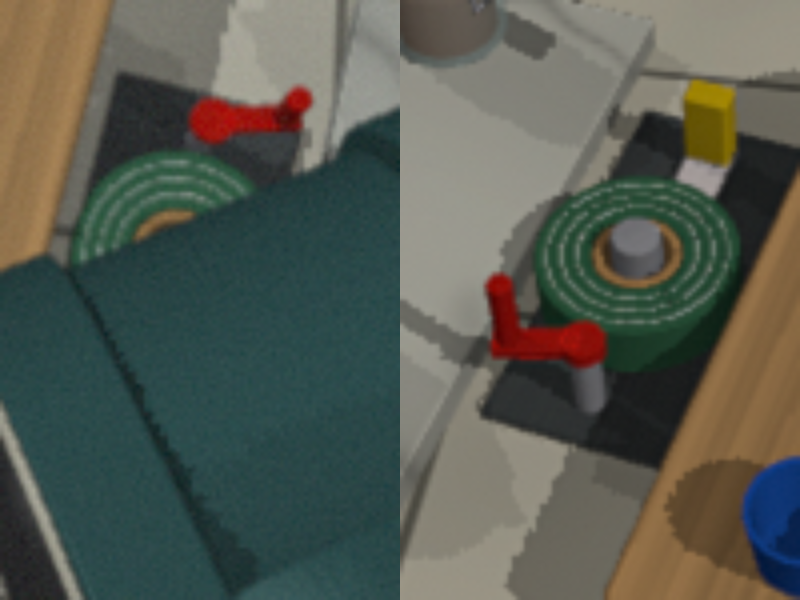

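The red arm is swung clear: in the top view the pin is at (405,195) and the column at (382,200). The roll and handle are in place. I'll check the keeper angle, then lift.

```bash
python3 - <<'E'
from h import *
p=toplane(cam("top"),[(405,195)],.09)[0,:2]-H;print("keeper",np.arctan2(-p@Y,-p@X),np.linalg.norm(p))
hp=W(-.095,0)
hit=robot.move_linear(p3(hp,.045),velocity=.1,threshold=10);rep(f"down {hit}")
if not hit:
    robot.gripper_to(.015);rep("grip")
    e=robot.get_state()["ee_pos"]
    robot.move_linear(e+[0,0,.046],velocity=.05);rep("up")
    print(robot.move_linear(e+[0,0,.052],velocity=.02,threshold=20));rep("top");robot.pause(.3)
    robot.gripper_to(.044)
    robot.move_linear(robot.get_state()["ee_pos"]+[0,0,.08],velocity=.2)
    d=(INL-O)/np.linalg.norm(INL-O);a=np.arctan2(d[1],d[0])+1.5*np.pi
    robot.move_ptp(p3(O-.075*d,.18),tool(a));robot.gripper_to(.06)
    shot("top","t2");shot("scene","s2");rep()
E
python3 -c "
import cv2,numpy as np
cv2.imwrite('pics/v2.png',np.hstack([cv2.resize(cv2.imread(f'pics/{n}.png')[y:y+200,x:x+133],None,fx=3,fy=3) for n,x,y in(('t2',320,140),('s2',210,100))]))"
```

```text
keeper 1.883593316208967 0.03369563792795831
down False 11.0 [ 0.4485 -0.0288  0.0454] [-0.2  0.3  0.1] 0.0439
grip 11.4 [ 0.4481 -0.0301  0.0451] [-1.9 -8.3  6.1] 0.0236
up 12.5 [ 0.4481 -0.0302  0.0911] [-1.5 -4.7  3.3] 0.0236
True
top 12.8 [ 0.4479 -0.0303  0.0937] [ 1.8 -0.3 -2.8] 0.0238
 16.0 [ 0.5179 -0.1182  0.18  ] [ 0.7  0.2 -1.3] 0.0598
```

View pics/v2.png

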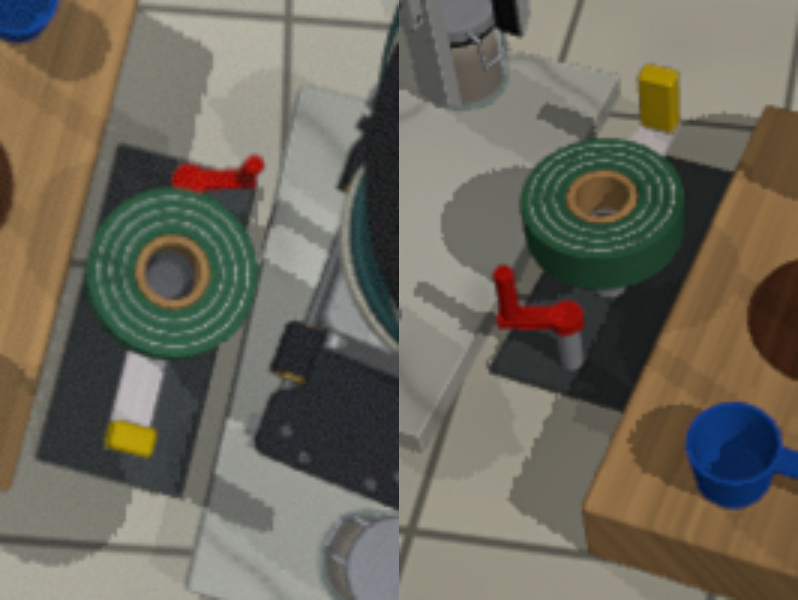

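The lifter is up and the roll is above the spindle. In the top crop the bore is at (172,271), which is about (377,230) in the full frame. Next is the push, stopping slightly short.

```bash
python3 - <<'E'
from h import *
def roll(n,z,roi):
    im=robot.grab_frame(n);b=cv2.convexHull(blob(masks(im)["green"],roi).astype(np.int32)).reshape(-1,2);return circ(toplane(cam(n),b,z))
c,r=roll("top",.09,(230,110,420,310));print("roll",c,r)
d=(INL-c)/np.linalg.norm(INL-c);a=np.arctan2(d[1],d[0])+1.5*np.pi;R=tool(a)
robot.move_ptp(p3(c-.075*d,.18),R)
hit=robot.move_linear(p3(c-.075*d,.084),velocity=.12,threshold=10);rep(f"down {hit}")
if not hit:
    robot.move_linear(p3(INL-.055*d,.084),velocity=.05);rep("pushed")
    robot.move_linear(p3(INL-.085*d,.084),velocity=.1)
    robot.move_linear(p3(INL-.085*d,.2),velocity=.2)
    robot.move_linear(p3(INL-.25*d,.22),velocity=.25)
    for n,ro in(("top",(230,110,420,310)),("scene",(220,130,430,290))): print(n,roll(n,.085,ro))
    im=shot("top","t3");im2=shot("scene","s3");rep()
    cv2.imwrite("pics/v3.png",np.hstack([im[100:300,220:420],im2[100:300,220:420]])[:,:,::-1].repeat(2,0).repeat(2,1))
E
```

```text
roll [ 0.54212603 -0.04685998] 0.0482686632377917
down False 17.3 [ 0.5192 -0.1181  0.0846] [ 0.5 -0.5  0.6] 0.0602
pushed 20.8 [0.5706 0.0401 0.084 ] [ 0.3 -0.2 -0.2] 0.06
top (array([0.5838714 , 0.08294428]), np.float64(0.04739052583700446))
scene (array([0.59609652, 0.0834657 ]), np.float64(0.05230993494329512))
 22.9 [ 0.5103 -0.1438  0.2198] [-0.  -0.1 -0.3] 0.0599
```

View pics/v3.png

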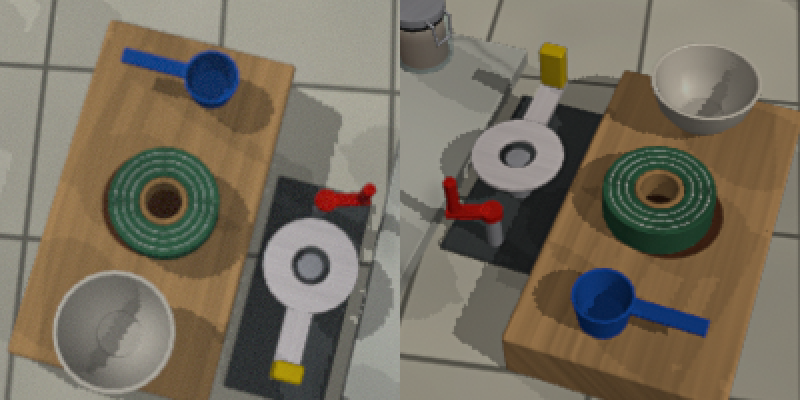

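The roll is flat on the board and about 10 mm short of the inlay, as planned: the top view gives (0.584,0.083). The lifter is empty, and the bowl and scoop are untouched. Next I'll nudge the roll the last 10 mm and check it, then push the lifter down.

```bash
python3 - <<'E'
from h import *
def roll():
    im=robot.grab_frame("top");b=cv2.convexHull(blob(masks(im)["green"],(230,110,420,310)).astype(np.int32)).reshape(-1,2);return circ(toplane(cam("top"),b,.085))
c=np.array([.5839,.0829]);d=np.array([.311,.950]);d/=np.linalg.norm(d);L=(c-[.5706,.0401])@d;print("lead",L)
R=robot.get_state()["tool_rot"]
robot.move_linear(p3(INL-.085*d,.2),velocity=.25)
robot.move_linear(p3(INL-.085*d,.084),velocity=.15)
robot.move_linear(p3(INL-L*d,.084),velocity=.04);rep("pushed")
robot.move_linear(p3(INL-.085*d,.084),velocity=.1)
robot.move_linear(p3(INL-.085*d,.2),velocity=.2)
hp=np.array([.448,-.030])
robot.move_ptp(p3(hp,.2),tool(yaw+np.pi/2));robot.gripper_to(0.0)
print("hit",robot.move_linear(p3(hp,.128),velocity=.12,threshold=10))
print("hit",robot.move_linear(p3(hp,.0735),velocity=.04,threshold=25));rep("down")
robot.move_linear(p3(hp,.2),velocity=.2)
k=1.88
robot.move_ptp(p3(pin(k),.2),tool(yaw+k+1.5*np.pi));robot.gripper_to(.032)
print("roll",roll(),INL);shot("scene","s4");rep()
im=shot("top","t4");s=cv2.imread("pics/s4.png")
cv2.imwrite("pics/v4.png",np.hstack([im[100:300,220:420,::-1],s[100:300,220:420]]).repeat(2,0).repeat(2,1))
E
```

```text
lead 0.04481375835955898
pushed 25.9 [0.5737 0.0497 0.084 ] [-0.1 -0.1 -1. ] 0.0602
hit False
hit True
down 31.7 [ 0.4484 -0.0302  0.0748] [-4.8 -1.9 21.1] 0.0004
roll (array([0.58692459, 0.09253344]), np.float64(0.047333442249827676)) [0.5877 0.0924]
 34.4 [ 0.6061 -0.0907  0.2   ] [-0.6  0.2 -0.5] 0.0319
```

View pics/v4.png

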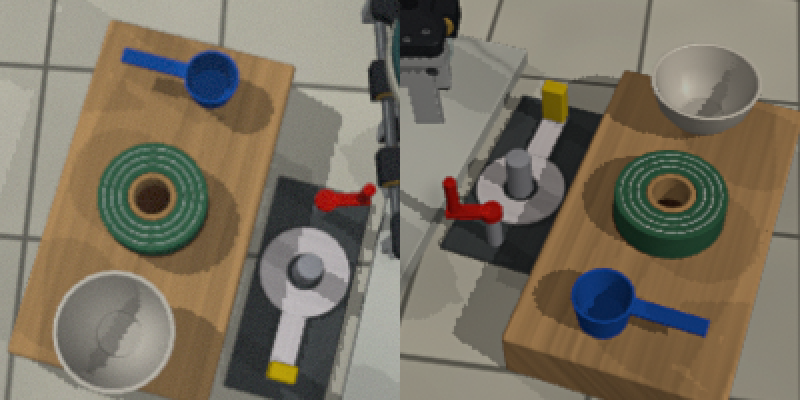

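The roll is within 1 mm of the inlay and covers it, and the lifter is down with the spindle standing proud. Now I'll swing the red arm back.

```bash
python3 - <<'E'
from h import *
k=1.88
hit=robot.move_linear(p3(pin(k),.08),velocity=.1,threshold=8);rep(f"down {hit}")
if not hit:
    robot.gripper_to(.017);rep()
    sweep(k,-.12,n=10,thr=15);rep("swept");robot.gripper_to(.032)
    robot.move_linear(robot.get_state()["ee_pos"]+[0,0,.12],velocity=.2)
    robot.move_ptp([.45,-.30,.28],robot.get_state()["tool_rot"])
    im=shot("top","t5");s=shot("scene","s5");rep()
    cv2.imwrite("pics/v5.png",np.hstack([im[100:300,220:420],s[100:300,220:420]])[:,:,::-1].repeat(2,0).repeat(2,1))
    b=blob(masks(im)["red"],(330,170,420,310));print(b.min(0),b.max(0))
    print("expected pin top px for k=0,.2",proj(cam("top"),[p3(pin(0),.09),p3(pin(.2),.09)]))
E
```

```text
down False 35.8 [ 0.6064 -0.0907  0.0806] [ 0.  -0.3 -0.6] 0.0317
 36.2 [ 0.6061 -0.0907  0.0801] [ 0.5 -0.4 -0.2] 0.0171
stopped near -0.12
swept 39.7 [ 0.5719 -0.0514  0.0798] [-0.4 -4.3  2. ] 0.0173
 42.1 [ 0.4508 -0.2986  0.2794] [-0.1 -0.2  0.4] 0.0316
[377 195] [387 216]
expected pin top px for k=0,.2 [[380.94640007 213.71364256]
 [384.67633006 214.33878299]]
```

View pics/v5.png

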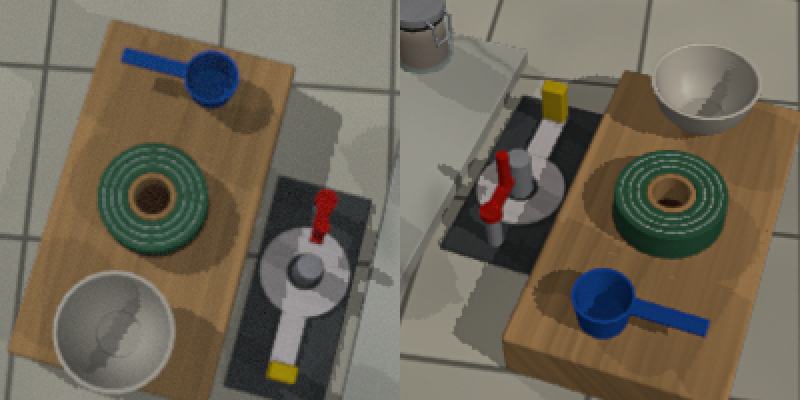

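The red arm is back over the lifter plate, and the sweep stopped on contact at about -0.05 rad commanded, which fits the stop. I'll check the angle on a zoom before handing in.

```bash
python3 - <<'E'
from h import *
T,S=cam("top"),cam("scene")
for k in(0,.2,.4):
    e=H+.04*(-np.cos(k)*X-np.sin(k)*Y)
    print(k,"bar end top/scene",proj(T,[p3(e,.052)])[0].round(1),proj(S,[p3(e,.052)])[0].round(1),"pin top",proj(T,[p3(pin(k),.09)])[0].round(1),proj(S,[p3(pin(k),.09)])[0].round(1))
t=cv2.imread("pics/t5.png")[185:230,360:410];s=cv2.imread("pics/s5.png")[165:215,245:295]
f=lambda i:cv2.resize(i,(400,int(i.shape[0]*8)),interpolation=cv2.INTER_CUBIC)
cv2.imwrite("pics/v6.png",np.hstack([f(t),f(s)[:360]]))
E
```

```text
0 bar end top/scene [377.  221.6] [274.2 186.8] pin top [380.9 213.7] [270.9 176. ]
0.2 bar end top/scene [381.5 222.3] [270. 186.] pin top [384.7 214.3] [267.3 175.4]
0.4 bar end top/scene [385.9 222.2] [265.5 185.9] pin top [388.4 214.2] [263.6 175.3]
```

View pics/v6.png

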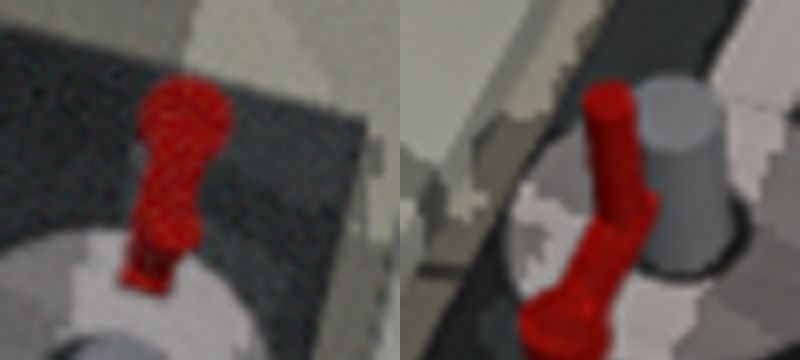

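The pin top is at (381.9,214) in the top view and (271.2,177) in the scene view, so the keeper is at about 0 to 0.05 rad. The job is ready to hand in.

```bash
python3 -c "
from rig import robot
print(robot.sign_off())"
```

```text
the job is handed in; nothing more can be done
None
```

The job is handed in (no verdict was shown): by my measurements the roll stands within about 1 mm of the inlay centre, the lifter is fully down, the red arm is back at its stop and released, and the bowl, scoop, jar and mug were not touched, at about 42 s of the 72 s.

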